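# Hold the reference paddle in the pack checker's slot

### The arm

A 7-joint arm with a two-finger parallel gripper is mounted at the origin on the work surface. World frame = base frame: x ahead of the robot, y to its left, z up, the work surface at z = 0. Lengths are in m, angles in rad, forces in N, time in s.
With the tool pointing down it reaches from about 0.425 to 0.825 m from the base axis. Payload 3.6 kg.
Tool frame: the origin (TCP) lies where the fingers leave the gripper's body, on its centre line; the fingertips stand 73 mm ahead of it and the grasp point (between the pads) lies 54 mm ahead of it; x points along the fingers, y is the direction in which the jaws open and shut, and the axes are right-handed (so a half turn about x gives the same grasp; the last joint's range is limited). The gripper opens to 85 mm and grips with 20 to 120 N. Pads are 22 mm wide; open, the fingers measure 114 mm over their backs; the gripper's body (76 mm by 85 mm) begins 54 mm behind the grasp point. The pads swing forward as they close: fully open they stand 13 mm farther back than shut.
Start: joints at [1.212, 0.615, -0.013, 1.423, 0.008, 1.103, -0.04], TCP at [0.212, -0.614, 0.304] pointing down, gripper open.
Joint ranges: [-3.12, 3.12], [-0.3, 2.06], [-1.34, 1.32], [0.26, 2.42], [-1.36, 4.5], [0.01, 1.98], [-2.84, 2.84]. Speed limits (rad/s): [2.79, 2.79, 3.14, 3.14, 3.14, 3.14, 3.14].

### API

Orientations are given as a unit quaternion [x, y, z, w].
In Python, from station import arm, snapshot, camera_info, ticket gives the robot as it stands. Calls block until the motion is done:
- arm.movep(position, orientation): joint-space move of the TCP to a pose.
- arm.line_to(position, velocity=0.15, ori=None): straight line of the TCP; ori=None keeps the orientation; velocity is the mean speed in m/s.
- arm.move_j(angles): joint-space move.
- arm.move_gripper(opening, effort=None): opening from 0.0 (shut) to 1.0 (fully open); effort is the grip in N (None keeps the last); returns when the fingers have stopped.
- arm.pause(seconds).
- arm.ik(position, orientation): joint angles nearest the present ones, or None.
- snapshot(name): name is "scene" or "top"; returns the picture (420x560x3 uint8, blue, green, red); there is no depth.
- camera_info(name): a dict with "fx", "fy", "cx", "cy" (pixels), "dist_coeffs" ([k1, k2, p1, p2, k3] as OpenCV has them; the pictures are not rectified), "R" (3x3) and "t" (3): a world point X has camera coordinates R X + t. Camera axes: x right, y down, z forward; pixel columns grow to the right and rows downward; lengths in m; the calibration is good to about 2 mm. A picture is of the moment at which its call begins. camera_info takes no time and is no camera call.
A pose or a line that the arm cannot do raises arm.MotionError and nothing moves.
- ticket.finish_job(): hands the job in, once; it reports no verdict.
Readings, each from a call of its own:
- arm.read_time(): time.
- arm.read_joint_positions(): joint angles.
- arm.read_dq(): joint speeds.
- arm.read_effort(): joint torques, N m.
- arm.read_tool_pos(): TCP position.
- arm.read_eef_rot(): TCP orientation.
- arm.read_ft_force(): force on the tool from outside, world axes, zero at the start.
- arm.read_wrist_torque(): the same for the moment, N m.
- arm.read_opening(): opening from 0.0 (shut) to 1.0 (fully open).
Only numpy, scipy, OpenCV 4.12 (cv2) and the standard library are available. Lean on these libraries where they do the work, as an engineer would, in place of code of your own. Each camera call takes 0.05 s, during which the arm holds its last target.

### The job

The counting spatula has been left lying across the slot of the pack checker: lay it flat in the blue-lined compartment of the tool tray, lengthwise, and let go of it. Then take the green-handled reference paddle out of the stand, pass its blade straight down through the checker's slot until the black line across the blade is level with the mouth of the slot, and finish still holding it there, upright and steady. Do not disturb the other paddle, the tweezers, the brush or the bottles.

Things in the scene. Friction and masses are not known exactly. Their poses are not given: they have to be found in the camera images.
- checker: Pack checker, a closed fixed cream box with a grey top and a yellow frame painted round its slot, 190 (its x) x 150 (y) x 110 mm high; origin at the centre of its underside, z up. The +x side is a clear window. Position and yaw vary.
- slot (a point): Centre of the slot's mouth, level with the checker's flat top (110 mm above the work surface); axes as the checker's. Opening 62 mm along y, 8 mm along x, through the 12 mm thick top, with a 3 mm bevel round its mouth; below the top plate the box is empty for 78 mm.
- spatula: Counting spatula, loose, 42 to 84 g, 170 mm long along its x: blue handle from x = -85 to +10 mm, 18 mm wide (y), 22 mm high; steel blade on to x = +85, 24 mm wide, 3 mm thick. Underside flat; origin at the middle of its length on the underside, z up. Starts lying on the checker's top across the slot, within about 0.5 rad of the checker's x axis.
- spatula_grip (a point): Grip point of the spatula, in its handle near the centre of mass: 25 mm from the origin towards the handle end (-x), 16 mm above the underside. Fingertips that stay 10 mm above the underside hold it well and clear the tray's walls.
- tray: Fixed white tool tray, 210 (x) x 170 (y) mm; floor 4 mm thick, walls 5 mm thick rising 8 mm above the floor. Three compartments, each 200 mm along the tray's x and 50 mm along y, centred at y = -55, 0, +55 mm. Origin at the centre of its underside. Position and yaw vary; it may stand left or right of the checker.
- liner: Thin blue liner, 196 x 46 mm, on the floor of the one empty compartment (any of the three): the spatula's place. Fixed, has no thickness to speak of; origin at the compartment's centre on the floor (4 mm above the work surface), x along the compartment. The spatula may lie either way round.
- stand: Fixed black stand block, 50 (x) x 170 (y) x 55 mm high, on the other side of the checker from the tray, with two pockets 45 mm deep at y = -40 and +40 mm, each with a paddle standing upright in it, blade width along the stand's y. Origin at the centre of its underside.
- green_paddle: Reference paddle, loose, 63 to 126 g, green handle. Origin: middle of the blade's lower edge, z up. White blade 60 (y) x 6 mm (x), z = 0 to 75 mm (lowest 4 mm only 57 x 3.5); black line across it at z = 50; handle z = 75 to 120, 34 (y) x 16 mm (x). Starts upright in a stand pocket, lower edge 10 mm above the work surface. Either face may be turned either way in the slot.
- green_paddle_grip (a point): Centre of the green handle, 97.5 mm above the lower edge; the handle is pinched across its 16 mm thickness (the paddle's x). Axes as the paddle's.
- green_paddle_tip (a point): Middle of the lower edge of the green paddle's blade; axes as the paddle's.
- orange_paddle: Bystander: a like paddle with an orange handle in the stand's other pocket, 80 mm from the green one. Origin at the middle of its lower edge.
- tweezers: Bystander: loose steel tweezers, 135 mm long, 8 mm high, lying in another compartment of the tray.
- brush: Bystander: loose brush with a wooden handle, 148 mm long, 9 mm high, lying in another compartment of the tray.
- bottle_a: Bystander: loose white bottle, white cap, 48 mm across, 80 mm tall, beyond the checker to the left. Origin at the centre of its foot.
- bottle_b: Bystander: loose white bottle, red cap, 44 mm across, 75 mm tall, beyond the checker to the right. Origin at the centre of its foot.
- bottle_c: Bystander: loose amber bottle, blue cap, 48 mm across, 85 mm tall, straight beyond the checker. Origin at the centre of its foot.
Not all that is in view belongs to the job. Leave any purple look-alike of the green_paddle alone. There is more than one size of the spatula; the one meant has the size given above.

How it is judged:
By the outcome, as a careful person would: the job done as asked, in the order asked, and still so for the second after the job is handed in, while the arm keeps its last pose, push and grip.
It also fails if it takes over 64 s, if anything falls off the work surface, if the arm or the gripper's body presses on something with over 40 N, if the wrist force passes 120 N, or if a joint passes its speed limit or range.

## Working session

There is one attempt and no reset: what is moved stays moved. The work goes in short steps, each a Python script; the robot and the scene stay as the last script left them, time stands still between calls to the robot, and variables do not carry over. Pictures are saved under pics/ and viewed, and the job is handed in when it is done.

```bash
ls; mkdir -p pics; python3 - <<'E'
from station import arm, snapshot, camera_info, ticket
import cv2
for n in("scene","top"):
    im=snapshot(n); cv2.imwrite(f"pics/{n}0.png",im)
    print(n,camera_info(n))
print(arm.read_time(),arm.read_tool_pos(),arm.read_eef_rot())
E
```

```text
pics
scene {'fx': 406.9483858198265, 'fy': 406.9483858198265, 'cx': 279.2344675709371, 'cy': 208.27623928496502, 'dist_coeffs': array([0.01367059, 0.        , 0.        , 0.        , 0.        ]), 'R': array([[-0.63930797,  0.76874956, -0.01759058],
       [ 0.52267629,  0.41766208, -0.74321457],
       [-0.56399895, -0.48433718, -0.66882186]]), 't': array([ 0.31988401, -0.19078766,  1.21518113])}
top {'fx': 539.8061345461051, 'fy': 539.8061345461051, 'cx': 282.7490475693756, 'cy': 204.1845292097191, 'dist_coeffs': array([-0.01869583,  0.        ,  0.        ,  0.        ,  0.        ]), 'R': array([[-0.01229032, -0.99975651, -0.01832656],
       [-0.99675291,  0.01370789, -0.07934567],
       [ 0.07957757,  0.01729187, -0.99667868]]), 't': array([0.02389018, 0.50086534, 1.49173566])}
0.1 [ 0.21220562 -0.61381803  0.30282836] [-0.69719268 -0.11799739  0.69747458 -0.11631077]
```

View pics/scene0.png

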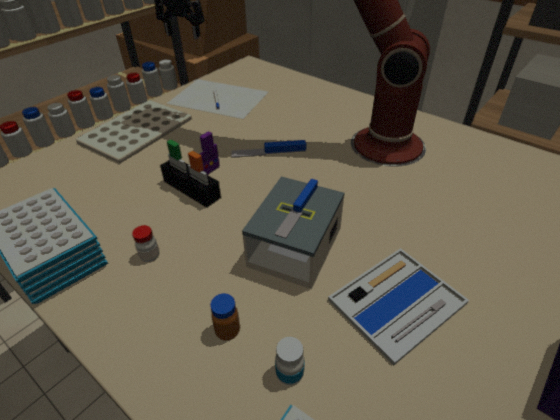

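View pics/top0.png

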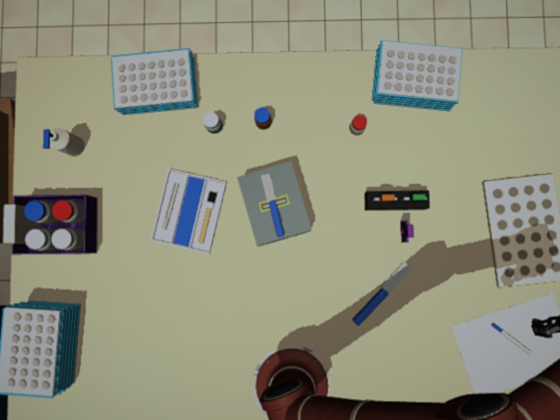

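The scene view shows the tray at (398,300), with an empty blue liner between the brush and the tweezers. The checker is at (295,225) with the spatula across its slot, and the stand is at (190,180). In the top view, the green handle is at (420,197), the orange one at (388,198) and the purple look-alike at (407,230). A larger spatula lies on the table at (380,295).

```bash
cat > h.py <<'E'
import numpy as np, cv2
from station import camera_info
def K(n):
    c=camera_info(n); return np.array([[c['fx'],0,c['cx']],[0,c['fy'],c['cy']],[0,0,1.]]),np.array(c['dist_coeffs']),np.array(c['R']),np.array(c['t'])
def ray(n,px):
    k,d,R,t=K(n); u=cv2.undistortPoints(np.array(px,float).reshape(-1,1,2),k,d).reshape(-1,2)
    D=np.c_[u,np.ones(len(u))]@R; return -R.T@t,D
def cast(n,px,z):
    o,D=ray(n,px); return o+D*((z-o[2])/D[:,2])[:,None]
def proj(n,P):
    k,d,R,t=K(n); return cv2.projectPoints(np.array(P,float).reshape(-1,1,3),cv2.Rodrigues(R)[0],t,k,d)[0].reshape(-1,2)
def tri(pa,pb):
    (o1,D1),(o2,D2)=ray('top',pa),ray('scene',pb); out=[]
    for a,b in zip(D1,D2):
        s=np.linalg.lstsq(np.c_[a,-b],o2-o1,rcond=None)[0]; p,q=o1+a*s[0],o2+b*s[1]; out.append(np.r_[(p+q)/2,np.linalg.norm(p-q)])
    return np.array(out)
def crop(im,x0,y0,x1,y1,s,f):
    cv2.imwrite(f,cv2.resize(im[y0:y1,x0:x1],None,fx=s,fy=s,interpolation=cv2.INTER_CUBIC))
def hsv(im): return cv2.cvtColor(im,cv2.COLOR_BGR2HSV)
def mask(im,lo,hi,box=None):
    m=cv2.inRange(hsv(im),np.array(lo),np.array(hi))
    if box: 
        z=np.zeros_like(m); x0,y0,x1,y1=box; z[y0:y1,x0:x1]=m[y0:y1,x0:x1]; m=z
    return m
def big(m):
    c=max(cv2.findContours(m,cv2.RETR_EXTERNAL,cv2.CHAIN_APPROX_NONE)[0],key=cv2.contourArea); return c
def rect(m):
    ys,xs=np.nonzero(m); return cv2.minAreaRect(np.c_[xs,ys].astype(np.float32)),len(xs)
E
python3 - <<'E'
from h import *
t=cv2.imread('pics/top0.png'); s=cv2.imread('pics/scene0.png')
crop(t,150,150,320,270,4.7,'pics/t0a.png'); crop(t,355,180,440,250,9,'pics/t0b.png'); crop(s,150,130,350,280,4,'pics/s0a.png')
E
```

```text
(no output)
```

View pics/t0a.png

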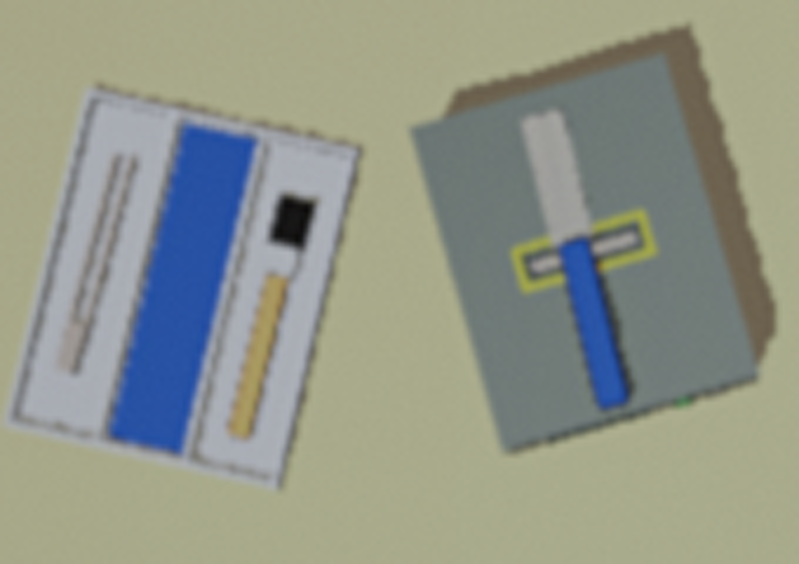

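View pics/t0b.png

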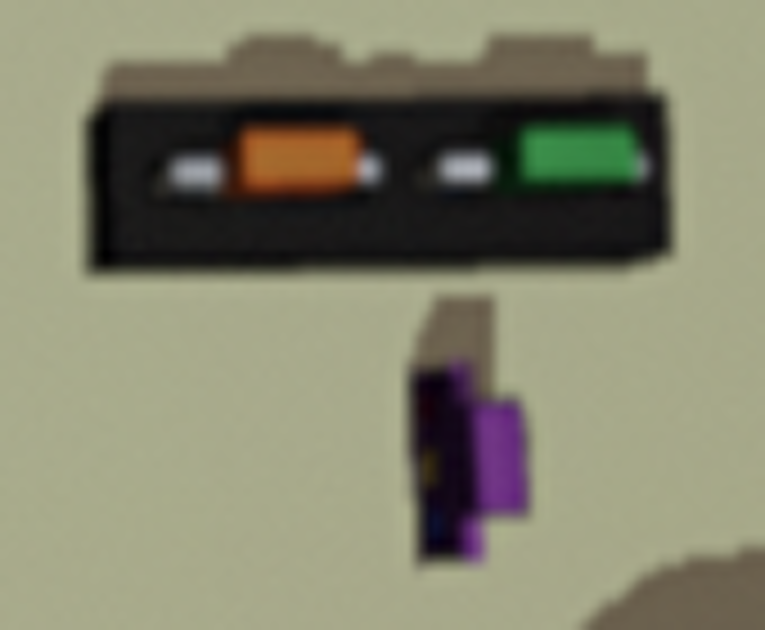

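View pics/s0a.png

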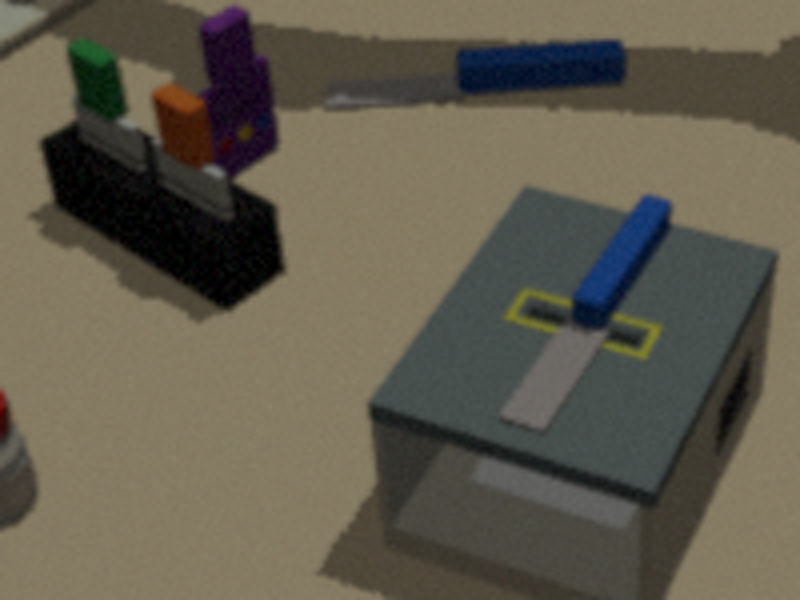

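```bash
python3 - <<'E'
from h import *
t=cv2.imread('pics/top0.png'); s=cv2.imread('pics/scene0.png')
up=6
def rectw(n,im,lo,hi,box,z,name):
    x0,y0,x1,y1=box
    c=cv2.resize(im[y0:y1,x0:x1],None,fx=up,fy=up,interpolation=cv2.INTER_CUBIC)
    m=mask(c,lo,hi); k=cv2.findContours(m,cv2.RETR_EXTERNAL,cv2.CHAIN_APPROX_NONE)[0]
    k=max(k,key=cv2.contourArea).reshape(-1,2)
    px=(k+.5)/up-.5+np.array([x0,y0])
    W=cast(n,px,z)[:,:2]
    r=cv2.minAreaRect((W*1000).astype(np.float32)); b=cv2.boxPoints(r)
    e=[b[1]-b[0],b[2]-b[1]]; e=max(e,key=np.linalg.norm); e=e*np.sign(e[0]) 
    print(n,name,'c',np.round(r[0],1),'size',np.round(r[1],1),'long ang',round(np.degrees(np.arctan2(e[1],e[0])),2))
B=([100,120,80],[125,255,255]);
rectw('top',t,*B,(260,195,295,240),.132,'spat handle')
rectw('scene',s,*B,(285,170,325,215),.132,'spat handle')
rectw('top',t,*B,(160,170,215,255),.004,'liner')
rectw('scene',s,*B,(340,260,450,345),.004,'liner')
Y=([24,110,110],[34,255,255])
rectw('top',t,*Y,(255,190,295,220),.110,'frame')
rectw('scene',s,*Y,(270,195,325,225),.110,'frame')
rectw('top',t,[75,10,60],[110,70,150],(232,150,320,250),.110,'ck top')
rectw('scene',s,[75,10,60],[110,90,150],(240,170,350,260),.110,'ck top')
rectw('top',t,[50,100,90],[75,255,255],(400,185,435,212),.130,'green')
rectw('scene',s,[50,100,90],[75,255,255],(160,135,190,160),.130,'green')
rectw('top',t,[5,120,90],[18,255,255],(370,185,405,212),.130,'orange')
for y in(0,):pass
E
```

```text
top spat handle c [455.9  33.5] size [94.  18.1] long ang 13.4
scene spat handle c [456.3  37.6] size [93.  17.4] long ang 13.38
top liner c [487.7 285.9] size [ 45.2 194.5] long ang -13.6
scene liner c [483.7 287.7] size [ 45.  193.8] long ang -13.55
top frame c [503.5  18.3] size [25.4 32.6] long ang -74.25
scene frame c [488.6  67.5] size [26.1 24.9] long ang 15.97
top ck top c [496.6  38.9] size [188.6 146.1] long ang 15.7
scene ck top c [495.5  42.8] size [190.8 148.8] long ang 15.61
top green c [ 507.  -337.7] size [32.4 13.4] long ang 89.2
scene green c [ 505.9 -335.8] size [ 9.2 28. ] long ang -88.84
top orange c [ 506.4 -257.6] size [35.  17.8] long ang 89.2
```

```bash
cat >> h.py <<'E'
from scipy.spatial.transform import Rotation as Rn
from station import arm,snapshot
def q(phi):
    p=np.radians(phi); c,s=np.cos(p),np.sin(p)
    return Rn.from_matrix(np.array([[0,c,s],[0,s,-c],[-1,0,0]])).as_quat()
def st(l=''): print(l,'t',round(arm.read_time(),2),'p',np.round(arm.read_tool_pos(),4),'F',np.round(arm.read_ft_force(),2),'open',round(arm.read_opening(),3),'j7',round(arm.read_joint_positions()[6],2))
E
python3 - <<'E'
from h import *
for phi in(103.4,-76.6):
    for p,f in (((.4682,.0384,.25),phi),((.4614,.2927,.2),phi-27),((.5065,-.337,.3),phi-104.2),((.5065,-.337,.3),phi+75.8)):
        j=arm.ik(p,q(f)); print(phi,None if j is None else np.round(j,2))
# move above the spatula
arm.movep((.4682,.0384,.25),q(-76.6)); arm.move_gripper(.5)
st('above')
cv2.imwrite('pics/top1.png',snapshot('top'))
E
```

```text
103.4 [ 0.47  0.55 -0.89  1.98  0.56  0.88  1.09]
103.4 [-0.11  0.71 -0.81  1.83  0.66  0.89  0.1 ]
103.4 [ 0.76  0.57 -0.34  1.55  0.21  1.06  0.35]
103.4 [ 0.27  0.59  0.47  1.57 -0.29  1.06 -2.34]
-76.6 [ 0.04  0.42 -0.23  1.99  0.14  0.74 -1.61]
-76.6 [-0.43  0.6  -0.27  1.84  0.22  0.73 -2.63]
-76.6 [ 0.27  0.59  0.47  1.57 -0.29  1.06 -2.34]
-76.6 [ 0.76  0.57 -0.34  1.55  0.21  1.06  0.35]
above t 3.08 p [0.4682 0.0383 0.25  ] F [-0.64  0.64  0.33] open 0.498 j7 -1.61
```

```bash
python3 - <<'E'
from h import *
arm.line_to((.4682,.0384,.195),.12); st('down')
arm.move_gripper(0.0,40); st('grip')
arm.line_to((.4682,.0384,.25),.12); st('lift')
cv2.imwrite('pics/top1.png',snapshot('top'));cv2.imwrite('pics/sc1.png',snapshot('scene'))
t=cv2.imread('pics/top1.png'); s=cv2.imread('pics/sc1.png')
a=np.zeros((600,800,3),np.uint8)
a[:300]=cv2.resize(cv2.resize(t[140:260,140:330],(475,300)),(800,300))
crop(t,210,150,330,250,5,'pics/t1a.png'); crop(s,220,120,370,280,3.6,'pics/s1a.png')
E
```

```text
down t 3.74 p [0.4685 0.0385 0.1952] F [0.02 0.05 0.09] open 0.499 j7 -1.65
grip t 4.08 p [0.4688 0.0385 0.196 ] F [-0.12 -0.07  4.57] open 0.194 j7 -1.65
lift t 4.69 p [0.4677 0.0382 0.2495] F [ 0.62 -0.46 -0.47] open 0.2 j7 -1.61
```

View pics/t1a.png

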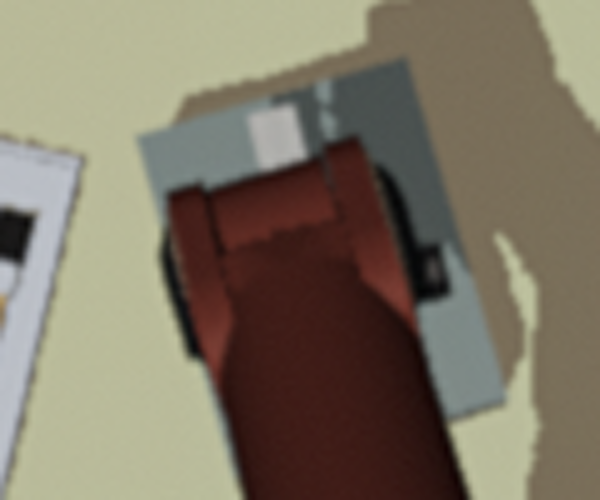

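View pics/s1a.png

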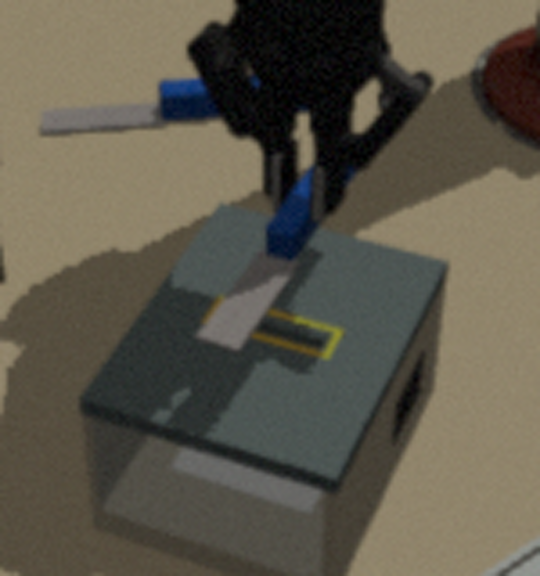

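The scene view shows the spatula held level and clear of the checker, with its blade tip near (225,335) in the crop. Next I place it.

```bash
python3 - <<'E'
from h import *
c=np.array([.4857,.2868]); a=np.radians(-13.6); g=c-.025*np.array([np.cos(a),np.sin(a)])
arm.movep((*g,.20),q(-103.6)); st('over')
arm.line_to((*g,.105),.12); 
cv2.imwrite('pics/sc2.png',snapshot('scene'))
arm.line_to((*g,.090),.04); st('low')
F=arm.read_ft_force()[2]
z=.090
while z>.0855 and arm.read_ft_force()[2]<F+2:
    z-=.001; arm.line_to((*g,z),.02)
st('touch')
s=cv2.imread('pics/sc2.png'); crop(s,320,200,480,360,3.6,'pics/s2a.png')
E
```

```text
over t 5.81 p [0.462  0.2909 0.1997] F [-0.05 -0.43 -0.83] open 0.194 j7 -2.49
low t 7.33 p [0.4613 0.2927 0.09  ] F [-1.15  0.22  3.18] open 0.191 j7 -2.52
touch t 7.58 p [0.4613 0.2927 0.09  ] F [-2.49 -1.42  9.8 ] open 0.196 j7 -2.52
```

View pics/s2a.png

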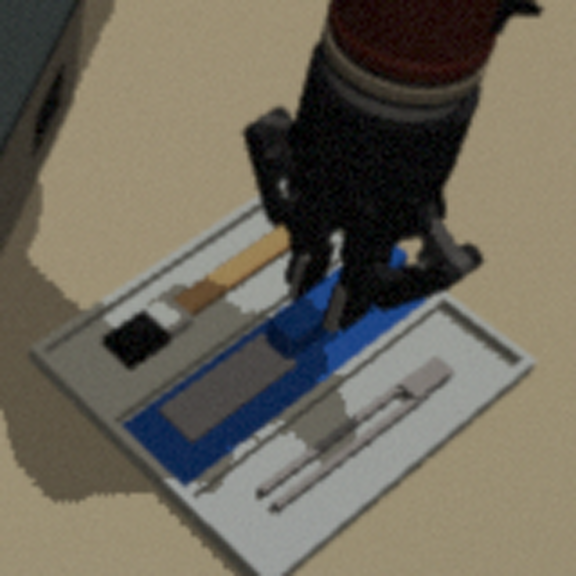

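The scene crop shows the spatula along the liner, with its blade near (230,385). The force reading says it's touching the floor, so I'll release it.

```bash
python3 - <<'E'
from h import *
arm.move_gripper(.42,40); st('rel')
g=arm.read_tool_pos()
arm.line_to((g[0],g[1],.20),.15); 
arm.movep((.5065,-.337,.30),q(-0.8)); arm.move_gripper(.55); st('above paddle')
t=snapshot('top'); s=snapshot('scene')
cv2.imwrite('pics/top3.png',t);cv2.imwrite('pics/sc3.png',s)
crop(t,150,150,320,270,4.7,'pics/t3a.png'); crop(s,220,150,480,360,3,'pics/s3a.png')
crop(s,130,60,280,220,3.6,'pics/s3b.png')
E
```

```text
rel t 7.9 p [0.4613 0.2926 0.0886] F [-0.11  0.67  1.  ] open 0.418 j7 -2.52
above paddle t 11.34 p [ 0.5068 -0.3364  0.3   ] F [-0.96 -0.31  0.59] open 0.551 j7 0.19
```

View pics/t3a.png

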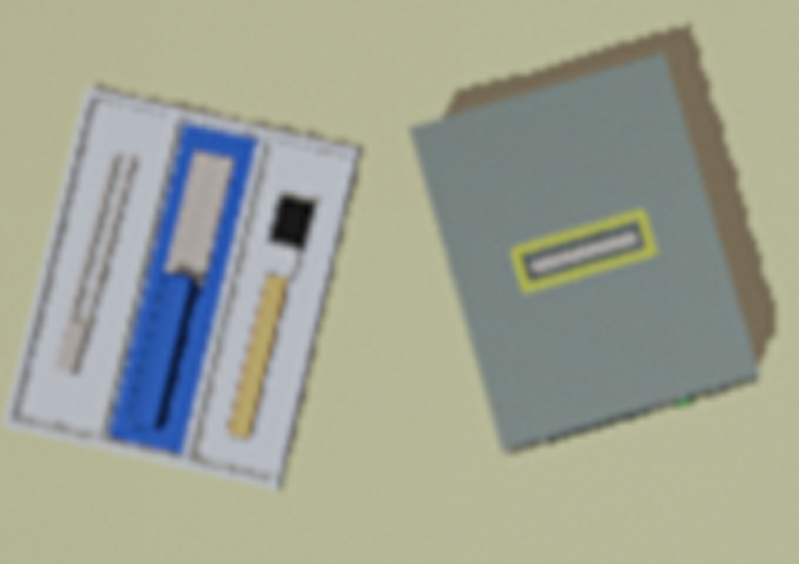

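View pics/s3a.png

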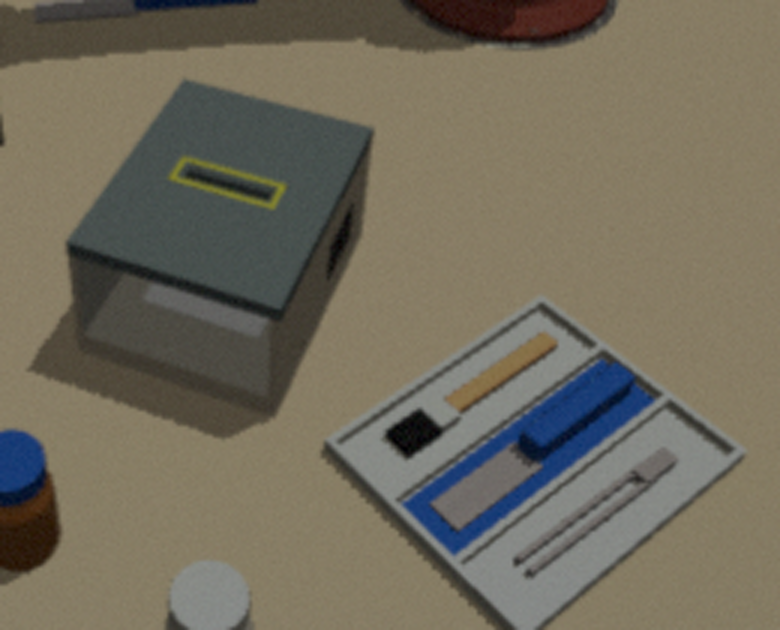

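View pics/s3b.png

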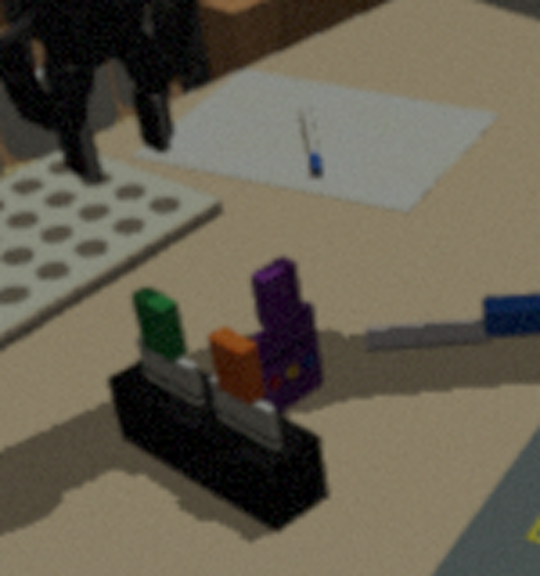

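The top view shows the spatula flat inside the liner, blade near (200,210) and handle near (160,350) in the crop. The slot frame is now fully visible at about (584,252) in the crop.

```bash
cat >> h.py <<'E'
up=6
def rectw(n,im,lo,hi,box,z,name):
    x0,y0,x1,y1=box
    c=cv2.resize(im[y0:y1,x0:x1],None,fx=up,fy=up,interpolation=cv2.INTER_CUBIC)
    m=mask(c,lo,hi); k=cv2.findContours(m,cv2.RETR_EXTERNAL,cv2.CHAIN_APPROX_NONE)[0]
    k=max(k,key=cv2.contourArea).reshape(-1,2)
    px=(k+.5)/up-.5+np.array([x0,y0])
    W=cast(n,px,z)[:,:2]
    r=cv2.minAreaRect((W*1000).astype(np.float32)); b=cv2.boxPoints(r)
    e=[b[1]-b[0],b[2]-b[1]]; e=max(e,key=np.linalg.norm); e=e*np.sign(e[0]) 
    print(n,name,'c',np.round(r[0],1),'size',np.round(r[1],1),'long ang',round(np.degrees(np.arctan2(e[1],e[0])),2))
    return r
E
python3 - <<'E'
from h import *
t=cv2.imread('pics/top3.png'); s=cv2.imread('pics/sc3.png')
Y=([22,90,90],[36,255,255])
rectw('top',t,*Y,(255,190,295,220),.110,'frame')
rectw('scene',s,*Y,(270,195,325,225),.110,'frame')
rectw('top',t,[75,6,60],[110,90,160],(232,150,320,250),.110,'ck top')
rectw('scene',s,[75,6,50],[110,90,150],(240,170,350,260),.110,'ck top')
rectw('scene',s,[50,80,60],[75,255,255],(160,135,190,160),.130,'green')
print('purple', cast('top',[[404,222],[404,242],[411,230]],0.0))
# line_to grip: fingertips ~10 mm below handle centre limit; handle z .085-.130
p=(.5065,-.3365)
arm.line_to((*p,.172),.12); st('down')
arm.move_gripper(0.0,60); st('grip')
E
```

```text
top frame c [497.5  39.7] size [27.  78.5] long ang -74.29
scene frame c [495.6  41.7] size [28.4 79.7] long ang -74.47
top ck top c [496.7  38.9] size [188.7 145.9] long ang 15.61
scene ck top c [497.4  43.8] size [189.5 149.8] long ang 15.66
scene green c [ 507.7 -332.5] size [15.6 33.5] long ang -87.87
purple [[ 0.44760792 -0.32383613  0.        ]
 [ 0.39131641 -0.32216768  0.        ]
 [ 0.42479157 -0.3428518   0.        ]]
down t 12.66 p [ 0.5071 -0.3366  0.1729] F [0.   0.36 0.59] open 0.552 j7 0.09
grip t 13.04 p [ 0.507  -0.3367  0.1728] F [-0.23  0.13  2.61] open 0.176 j7 0.09
```

```bash
python3 - <<'E'
from h import *
p=arm.read_tool_pos()
arm.line_to((p[0],p[1],.25),.10); st('up')
arm.line_to((p[0],p[1],.33),.15); st('up')
# above slot
f=14.9+0.2
arm.movep((.4965,.0407,.320),q(15.55)); st('over')
arm.line_to((.4965,.0407,.290),.1); arm.pause(.3); st('over')
s=snapshot('scene');t=snapshot('top'); cv2.imwrite('pics/sc4.png',s);cv2.imwrite('pics/top4.png',t)
crop(s,220,90,350,240,4,'pics/s4a.png');crop(t,210,150,330,250,5,'pics/t4a.png')
crop(t,355,180,440,250,7,'pics/t4b.png')
E
```

```text
up t 13.97 p [ 0.5064 -0.3366  0.2492] F [ 0.14 -0.04 -1.05] open 0.18 j7 0.15
up t 14.66 p [ 0.5063 -0.3366  0.3288] F [ 0.15 -0.04 -0.92] open 0.176 j7 0.21
over t 16.07 p [0.4971 0.0388 0.3197] F [ 0.51 -0.53 -0.44] open 0.174 j7 -0.26
over t 16.82 p [0.4967 0.0408 0.2905] F [-0.74 -0.03 -0.93] open 0.179 j7 -0.29
```

View pics/s4a.png

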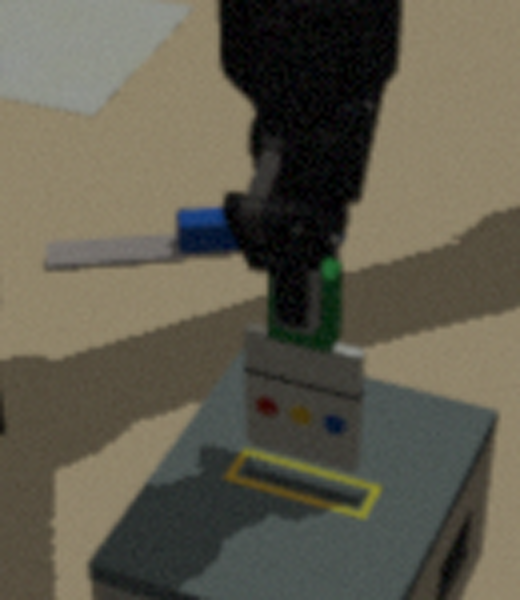

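View pics/t4a.png

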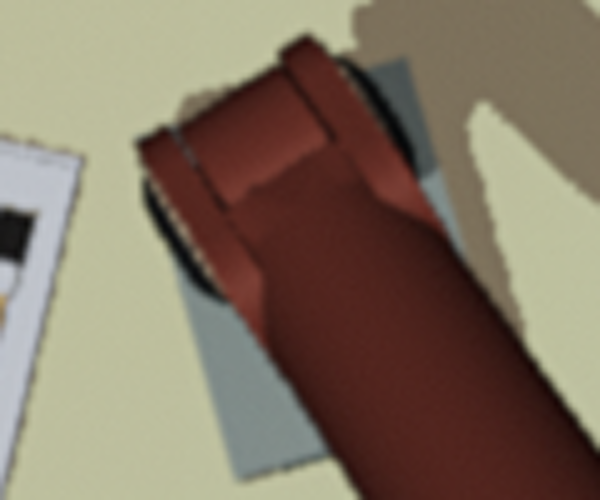

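View pics/t4b.png

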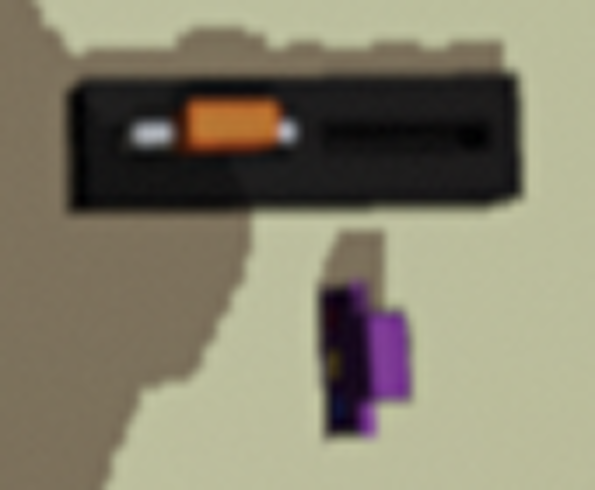

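```bash
python3 - <<'E'
from h import *
s=cv2.imread('pics/sc4.png'); crop(s,272,165,320,215,12,'pics/s4c.png')
E
```

```text
(no output)
```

View pics/s4c.png

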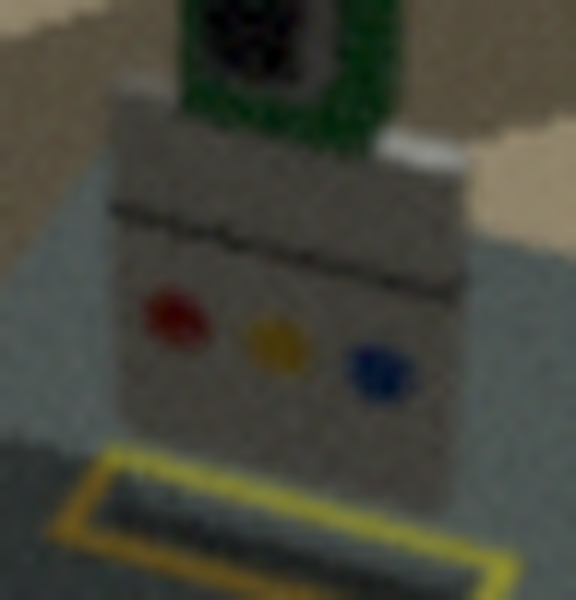

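```bash
python3 - <<'E'
from h import *
f=lambda c:(np.array(c)+.5)/12-.5+np.array([272,165])
a=np.radians(15.55); ex=np.array([np.cos(a),np.sin(a)]); ey=np.array([-ex[1],ex[0]])
ck=np.array([.4956,.0417])  # scene-frame slot centre
for nm,px,z in(('line',[[111,207],[465,299]],.1777),('shoulder',[[117,427],[455,517]],.1317),('bladetop',[[108,97],[468,171]],.2027)):
    W=cast('scene',[f(c) for c in px],z)[:,:2]; d=W[0]-W[1]; m=W.mean(0)
    print(nm,np.round(W*1000,1),'len',np.linalg.norm(d),'ang',np.degrees(np.arctan2(d[1],d[0])),'rel slot x,y mm',(m-ck)@ex*1e3,(m-ck)@ey*1e3)
s=cv2.imread('pics/sc4.png')
rectw('scene',s,[18,80,60],[36,255,255],(270,195,325,225),.110,'frame')
E
```

```text
line [[506.8  13.5]
 [489.8  73.2]] len 0.06210105668147107 ang -74.0815049927693 rel slot x,y mm 3.0634452060072204 0.8298920317694041
shoulder [[508.3  15.1]
 [490.8  73.8]] len 0.06122892390194162 ang -73.42927012718505 rel slot x,y mm 4.558757783958086 1.574500817510431
bladetop [[509.4  15.4]
 [489.   72.1]] len 0.06026554113818232 ang -70.26110863243619 rel slot x,y mm 4.037757977598596 1.042709603941943
scene frame c [495.6  41.4] size [29.8 80.3] long ang -74.4
```

Compared with the slot in the scene view, the blade is centred in x and about 1 mm off in +y, with matching yaw. I'll correct that and go down under force watch.

```bash
python3 - <<'E'
from h import *
a=np.radians(15.55); ex=np.array([np.cos(a),np.sin(a)]); ey=np.array([-ex[1],ex[0]])
p=np.array([.4965,.0407])-.001*ey-.0003*ex
arm.line_to((*p,.288),.03); arm.pause(.2); F0=arm.read_ft_force(); T0=arm.read_wrist_torque(); st('base')
z=.288
while z>.258:
    z-=.003; arm.line_to((*p,z),.04); arm.pause(.08)
    F=arm.read_ft_force()-F0; T=arm.read_wrist_torque()-T0
    print(round(z,3),np.round(arm.read_tool_pos()[2],4),'Fx',round(F[:2]@ex,2),'Fy',round(F[:2]@ey,2),'Fz',round(F[2],2),np.round(T,2))
    if abs(F[2])>4 or np.hypot(*F[:2])>5: break
s=snapshot('scene'); cv2.imwrite('pics/sc5.png',s); crop(s,262,155,330,225,8,'pics/s5a.png'); st()
E
```

```text
base t 17.37 p [0.4965 0.0397 0.288 ] F [-1.24  0.35 -0.64] open 0.175 j7 -0.29
0.285 0.2849 Fx 1.47 Fy -0.65 Fz 0.04 [-0.01 -0.05 -0.  ]
0.282 0.2819 Fx 0.5 Fy -0.13 Fz -0.25 [-0.03 -0.04  0.07]
0.279 0.2789 Fx 1.51 Fy 0.36 Fz 0.4 [-0.06 -0.07  0.05]
0.276 0.2759 Fx 0.58 Fy -1.03 Fz -0.42 [-0.02 -0.04  0.02]
0.273 0.2729 Fx 0.75 Fy -0.81 Fz -0.29 [-0.05 -0.12 -0.03]
0.27 0.2699 Fx 1.29 Fy -1.5 Fz 0.6 [-0.06 -0.06 -0.01]
0.267 0.2669 Fx 0.64 Fy 0.22 Fz -0.2 [0.11 0.01 0.1 ]
0.264 0.2639 Fx 1.74 Fy -0.6 Fz 0.09 [ 0.08 -0.01 -0.01]
0.261 0.2609 Fx 1.11 Fy 0.68 Fz -0.7 [ 0.16  0.05 -0.03]
0.258 0.2579 Fx 0.44 Fy 0.08 Fz -1.79 [ 0.24  0.05 -0.02]
 t 20.75 p [0.4964 0.0397 0.2579] F [ 0.53  0.54 -1.84] open 0.176 j7 -0.33
```

View pics/s5a.png

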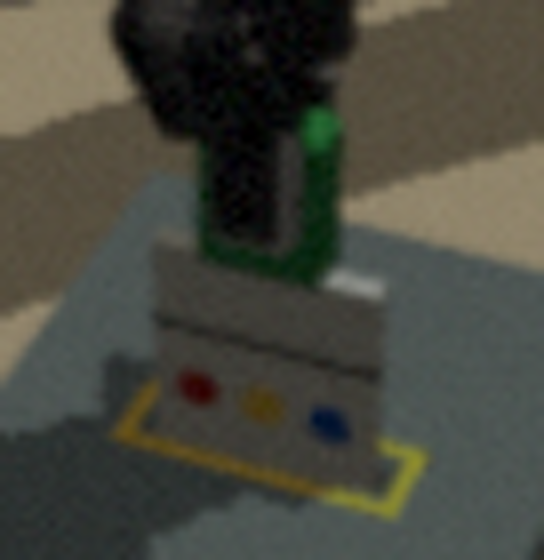

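The blade is about 15 mm into the slot with small forces. I'll continue to the line.

```bash
python3 - <<'E'
from h import *
a=np.radians(15.55); ex=np.array([np.cos(a),np.sin(a)]); ey=np.array([-ex[1],ex[0]])
p=np.array([.4965,.0407])-.001*ey-.0003*ex
z=.258
while z>.2265:
    z-=.004; arm.line_to((*p,z),.04); arm.pause(.08)
    F=np.mean([arm.read_ft_force() for _ in range(3)],0); T=arm.read_wrist_torque()
    print(round(z,3),np.round(arm.read_tool_pos()[2],4),'Fx',round(F[:2]@ex,2),'Fy',round(F[:2]@ey,2),'Fz',round(F[2],2),'Tx',round(T[:2]@ex,2),'Ty',round(T[:2]@ey,2),'Tz',round(T[2],2))
    if abs(F[2])>8 or np.hypot(*F[:2])>8: break
s=snapshot('scene'); cv2.imwrite('pics/sc6.png',s); crop(s,262,155,330,225,8,'pics/s6a.png'); st()
E
```

```text
0.254 0.2538 Fx 0.94 Fy 1.26 Fz -0.81 Tx 0.29 Ty -0.03 Tz 0.01
0.25 0.2499 Fx -0.48 Fy 0.84 Fz -2.29 Tx 0.36 Ty 0.01 Tz 0.03
0.246 0.2458 Fx 0.07 Fy 0.69 Fz -1.37 Tx 0.39 Ty -0.02 Tz 0.02
0.242 0.2418 Fx -0.19 Fy 2.13 Fz -2.94 Tx 0.42 Ty -0.08 Tz -0.02
0.238 0.2378 Fx 0.02 Fy 1.98 Fz -2.18 Tx 0.5 Ty -0.0 Tz -0.03
0.234 0.2338 Fx 1.2 Fy 1.51 Fz -0.91 Tx 0.46 Ty -0.04 Tz 0.02
0.23 0.2298 Fx 0.48 Fy 1.4 Fz -2.75 Tx 0.52 Ty -0.09 Tz 0.03
0.226 0.2258 Fx 0.96 Fy 2.31 Fz -2.08 Tx 0.55 Ty -0.09 Tz 0.01
 t 23.47 p [0.4964 0.0396 0.2258] F [ 0.18  1.62 -2.44] open 0.176 j7 -0.37
```

View pics/s6a.png

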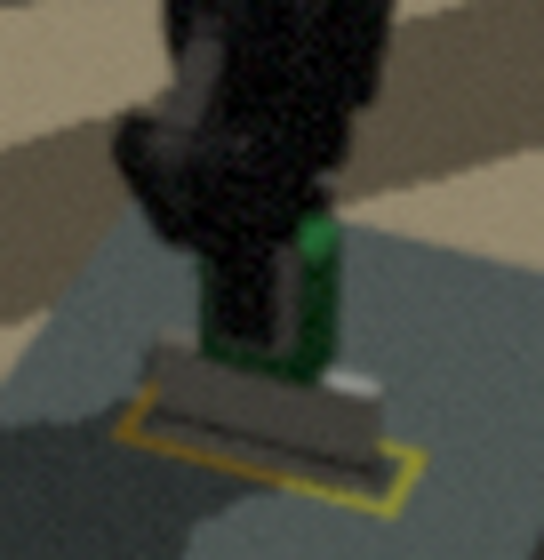

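The line is now about 3 mm above the mouth. A sideways load (about +2 N in y, Tx 0.55) shows the blade rubbing one end of the slot, so I'll ease it towards +y.

```bash
python3 - <<'E'
from h import *
a=np.radians(15.55); ex=np.array([np.cos(a),np.sin(a)]); ey=np.array([-ex[1],ex[0]])
p=np.array([.4965,.0407])-.001*ey-.0003*ex
for d in (0,.0003,.0006,.0009,.0012,.0015,.0018):
    arm.line_to((*(p+d*ey),.226),.02); arm.pause(.15)
    F=np.mean([arm.read_ft_force() for _ in range(3)],0); T=np.mean([arm.read_wrist_torque() for _ in range(3)],0)
    print(d,'Fx',round(F[:2]@ex,2),'Fy',round(F[:2]@ey,2),'Fz',round(F[2],2),'Tx',round(T[:2]@ex,3),'Ty',round(T[:2]@ey,2))
    if T[:2]@ex<.1: break
s=snapshot('scene'); cv2.imwrite('pics/sc7.png',s); crop(s,272,165,320,220,11,'pics/s7a.png'); st()
print(np.round(Rn.from_quat(arm.read_eef_rot()).as_matrix(),4))
E
```

```text
0 Fx -0.24 Fy 2.82 Fz -1.85 Tx 0.608 Ty -0.01
0.0003 Fx -0.58 Fy 2.11 Fz -2.3 Tx 0.402 Ty 0.06
0.0006 Fx -0.79 Fy -1.07 Fz -0.49 Tx 0.144 Ty 0.1
0.0009 Fx -0.49 Fy -0.49 Fz -0.54 Tx -0.004 Ty -0.0
 t 25.12 p [0.4963 0.0404 0.226 ] F [ 1.06  0.54 -1.11] open 0.178 j7 -0.37
[[ 2.000e-04  9.634e-01  2.680e-01]
 [-1.000e-04  2.680e-01 -9.634e-01]
 [-1.000e+00  2.000e-04  2.000e-04]]
```

View pics/s7a.png

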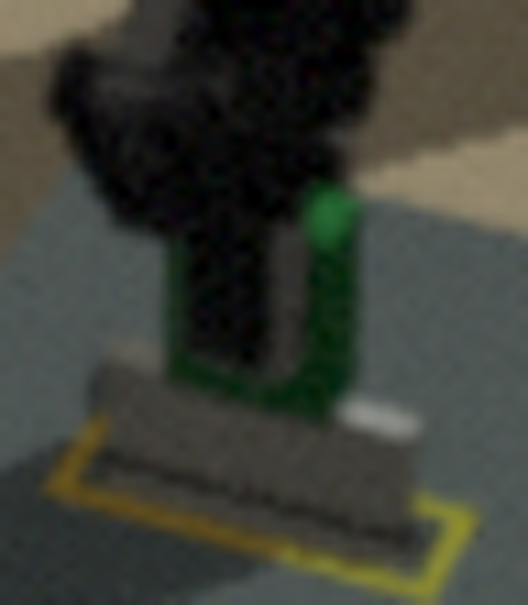

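```bash
python3 - <<'E'
from h import *
s=cv2.imread('pics/sc7.png')
rectw('scene',s,[15,80,50],[36,255,255],(270,195,325,225),.110,'frame')
a=np.radians(15.55); ex=np.array([np.cos(a),np.sin(a)]); ey=np.array([-ex[1],ex[0]])
c=np.array([.4956,.0416])
def cr(P): return (proj('scene',P)-np.array([272,165])+.5)*11-.5
for z in(.110,.113,.116):
    P=[np.r_[c+.003*ex+k*.03*ey,z] for k in(-1,1)]; q_=cr(P); print(z,np.round(q_,1),'slope',(q_[1]-q_[0])[1]/(q_[1]-q_[0])[0])
for tilt in(-2,2):
    d=.03*np.tan(np.radians(tilt)); P=[np.r_[c+.003*ex+k*.03*ey,.113+k*d] for k in(-1,1)]; q_=cr(P); print(tilt,'slope',(q_[1]-q_[0])[1]/(q_[1]-q_[0])[0])
# subpixel line fit: darkest row per column, on green channel
g=cv2.GaussianBlur(cv2.resize(s[165:220,272:320],None,fx=11,fy=11,interpolation=cv2.INTER_CUBIC).mean(2),(0,0),4)
X=np.arange(125,395,5);Y=[]
for x in X:
    y0=int(458+(x-105)*.261); seg=g[y0-18:y0+19,x]; Y.append(y0-18+np.argmin(seg))
Y=np.array(Y,float); m=np.polyfit(X,Y,1); r=Y-np.polyval(m,X); k=abs(r)<4; m=np.polyfit(X[k],Y[k],1); print('fit',m,'at258',np.polyval(m,258),k.sum(),len(X))
# same in earlier picture sc4 for the reference slope
s4=cv2.imread('pics/sc4.png'); g=cv2.GaussianBlur(cv2.resize(s4[165:220,272:320],None,fx=11,fy=11,interpolation=cv2.INTER_CUBIC).mean(2),(0,0),4)
X=np.arange(115,415,5);Y=[]
for x in X:
    y0=int(190+(x-102)*.26); Y.append(y0-15+np.argmin(g[y0-15:y0+16,x]))
Y=np.array(Y,float); m=np.polyfit(X,Y,1); r=Y-np.polyval(m,X); k=abs(r)<4; print('sc4',np.polyfit(X[k],Y[k],1))
P=[np.r_[c+.003*ex+k*.03*ey,.1777] for k in(-1,1)]; q_=cr(P); print('sc4 exp',q_,'slope',(q_[1]-q_[0])[1]/(q_[1]-q_[0])[0])
E
```

```text
scene frame c [495.9  41.6] size [29.  80.5] long ang -73.59
0.11 [[108.3 469.7]
 [403.8 554.3]] slope 0.28615853732275764
0.113 [[108.1 457.9]
 [404.3 542.4]] slope 0.28525027732625435
0.116 [[107.8 446. ]
 [404.8 530.5]] slope 0.2843377786438337
-2 slope 0.31332548354634543
2 slope 0.25719160656694556
fit [2.79512102e-01 4.27562671e+02] at258 499.67679308811375 54 54
sc4 [  0.25818839 165.34221543]
sc4 exp [[102.99439831 188.95178293]
 [415.43628796 271.61662679]] slope 0.26457669920713256
```

The line fit puts the line at z ≈ 0.1133 m with under 0.5° of tilt, which agrees with the robot's own figures. I'll go down the last 3.2 mm and centre the blade a little more.

```bash
python3 - <<'E'
from h import *
a=np.radians(15.55); ex=np.array([np.cos(a),np.sin(a)]); ey=np.array([-ex[1],ex[0]])
p=np.array([.4965,.0407])+.0004*ey-.0003*ex
arm.line_to((*p,.226),.02); arm.line_to((*p,.2229),.02); arm.pause(.4)
F=np.mean([arm.read_ft_force() for _ in range(5)],0); T=np.mean([arm.read_wrist_torque() for _ in range(5)],0)
print('Fx',round(F[:2]@ex,2),'Fy',round(F[:2]@ey,2),'Fz',round(F[2],2),'Tx',round(T[:2]@ex,3),'Ty',round(T[:2]@ey,2)); st()
s=snapshot('scene');t=snapshot('top'); cv2.imwrite('pics/sc8.png',s);cv2.imwrite('pics/top8.png',t); crop(s,272,165,320,220,10.9,'pics/s8a.png')
g=cv2.GaussianBlur(cv2.resize(s[165:220,272:320],None,fx=11,fy=11,interpolation=cv2.INTER_CUBIC).mean(2),(0,0),4)
X=np.arange(125,395,5);Y=[]
for x in X:
    y0=int(439+(x-0)*.283); Y.append(y0-14+np.argmin(g[y0-14:y0+15,x]))
Y=np.array(Y,float); m=np.polyfit(X,Y,1); r=Y-np.polyval(m,X); k=abs(r)<4; m=np.polyfit(X[k],Y[k],1); print('fit',m,'at258',np.polyval(m,258),k.sum(),len(X))
E
```

```text
Fx -0.18 Fy -0.32 Fz -1.15 Tx -0.002 Ty 0.04
 t 26.07 p [0.4961 0.041  0.2229] F [-0.09 -0.36 -1.15] open 0.175 j7 -0.38
fit [2.78132266e-01 4.39862423e+02] at258 511.6205476145098 54 54
```

View pics/s8a.png

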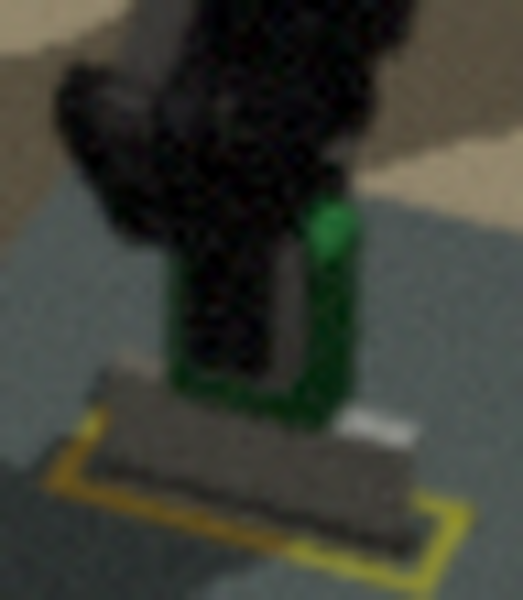

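View pics/sc8.png

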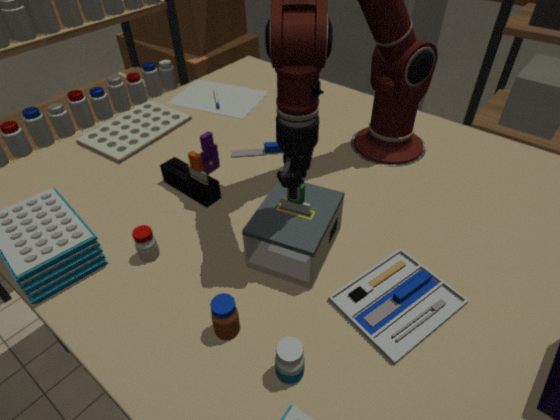

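The line fit gives z ≈ 0.1102 m, level with the mouth. Only the paddle's weight is left on the wrist, and the tray and bystanders look undisturbed.

```bash
python3 - <<'E'
from h import *
from station import ticket
st(); print(np.abs(arm.read_dq()).max()); ticket.finish_job()
E
```

```text
t 26.18 p [0.4961 0.041  0.2229] F [-0.07 -0.45 -0.79] open 0.172 j7 -0.38
0.0014232562382898012
the job is handed in; nothing more can be done
```

The job is done and was handed in at 26.2 s, well inside the 64 s limit. No verdict was reported.

- **Spatula:** it lies flat and lengthwise in the blue-lined compartment, and I've let go of it. Both cameras showed it inside the liner, with the brush and tweezers where they were.
- **Green paddle:** it is in the checker's slot, still held with a 60 N grip.
    - **Depth:** the black line was measured at z ≈ 0.1102 m against the mouth at 0.110 m, so within about 0.3 mm. The robot's own height reading agrees.
    - **Steadiness:** tilt is about half a degree or less, the arm was still, and the wrist carried essentially only the paddle's weight.

- **Rubbing on the way in:** the blade rubbed one end of the slot lightly (about 2–3 N sideways). I eased it across 1.4 mm in all and the load went away.
- **Camera disagreement:** the two cameras differed by 2–5 mm on absolute positions. I averaged them for the grasps, and for the insertion I measured blade against slot in the scene view.
- **Other objects:** the orange paddle, the bottles and the purple look-alike look unmoved in the last scene picture.

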